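# Spin the colour disc and brake it on red

### The arm

A 6-joint arm with a two-finger parallel gripper is mounted at the origin on the work surface. World frame = base frame: x ahead of the robot, y to its left, z up, the work surface at z = 0. Lengths are in mm, angles in rad, forces in N, time in s.
With the tool pointing down it reaches from about 275 to 825 mm from the base axis. Payload 4.9 kg.
Tool frame: the origin (TCP) lies midway between the tips of the shut fingers; the grasp point (between the pads) lies 19 mm behind it (robot.hold_point_z is the distance from the TCP to the grasp point, in mm); z points along the fingers, y is the line along which they close (so a half turn about z gives the same grasp; the last joint's range is limited). The gripper opens to 85 mm and grips with 20 to 120 N. Pads are 22 mm wide; open, the fingers measure 114 mm over their backs; the gripper's body (76 mm by 85 mm) begins 54 mm behind the grasp point. The pads swing forward as they close: fully open they stand 13 mm farther back than shut.
Start: joints at [-0.134, 0.326, -0.193, 1.052, 0, 1.437], TCP at [550.017, 0.009, 231.281] pointing down, gripper open.
Joint ranges: [-2.65, 2.65], [-0.97, 1.79], [-1.3, 1.35], [-1.93, 2.1], [-1.47, 1.37], [-3.14, 3.14]. Speed limits (rad/s): [2.57, 2.57, 3.14, 3.14, 3.14, 3.14].

### API

Orientations are given as a unit quaternion [x, y, z, w].
In Python, from plant import observe, cams, workorder, robot gives the robot as it stands.
- The arm moves only by the tool arm_command, never from a script. Its argument "motion" is text: rows parted by semicolons, each of 7 numbers parted by spaces: the shift along the tool's x, y, z in cm, then the turn, a rotation vector about the tool's x, y, z in degrees, then the closure, from 0 (fully open) to 1 (shut). In form: x y z wx wy wz claw; .... A call has 1 to 8 rows; each row is the pose to reach, as a shift and turn from the pose commanded when the call began, along the tool's axes at that moment; what a row does not reach only later rows make up. A row lasts 1/8 s, in which the tool goes at most 62.5 mm and 10.7 degrees, less where a joint would pass 70% of its speed; a pose out of reach is approached as far as the arm can. A call with a gripper value outside its range is refused whole. The fingers move at their own pace and stop on an object; "force" is the grip in N (left out, the last holds). Time passes only in rows, so rows that repeat a pose let the fingers close. It gives the time, the measured TCP pose, the force, the opening and the grip force at its end, in the units of the state.
- observe(): the state, without advancing time (a new reading comes with each control period).
- cams.get_image(name): name is "scene" or "side" or "wrist"; returns a dict with "pixels" (400x640x3 uint8, red, green, blue), "z_map" (400x640 float32, mm along the optical axis (not along the pixel's ray), 0 where there is no reading), "mtx" (3x3 intrinsics, pixels), "k1" (the pictures are not rectified: a ray, as slopes to the right and down, at radius r is drawn at 1 + k1 r^2 times it, then the intrinsics apply), "rvec" (rotation vector, rad) and "tvec" (3), from world to camera coordinates, as OpenCV has them. Camera axes: x right, y down, z forward; pixel columns grow to the right and rows downward; lengths in mm; the calibration is good to about 2 mm. A picture is of the moment at which its call begins.
- workorder.sign_off(): hands the job in; it is judged then, once.
The state is a dict: "time_s": time; "joints": joint angles; "joint_vel": joint speeds; "joint_torque": joint torques, N m; "position": TCP position; "tool_rot": TCP orientation; "force": force on the tool from outside, world axes, zero at the start; "ft_torque": the same for the moment, N m; "finger_gap": finger opening in mm; "grip_force": force on a finger pad.
Only numpy, scipy, OpenCV 4.12 (cv2) and the standard library are available. Lean on these libraries where they do the work, as an engineer would, in place of code of your own. Each camera call takes 0.05 s, during which the arm holds its last target. There are 200 camera calls.

### The job

Get the colour disc ready for the lesson: with a fingertip against one of its studs, flick it anticlockwise (seen from above) so that it spins briskly on its own, and let the red sector run past the black pointer at least once, untouched. Then brake the turning disc with a fingertip so that it stops with the black pointer pointing into the red sector, and take your hand away; it must stop there first time, neither coming to rest with another colour at the pointer and being pushed round, nor being turned back. The other things on the desk are not to be picked up or shifted.

Things in the scene. Friction and masses are not known exactly. Their poses are not given: they have to be found in the camera images.
- stand: fixed stand of the colour disc. Origin on the disc's vertical axis, at desk level (z = 0). Its x axis points from the axis towards the black pointer. Round black foot 170 mm across, 14 mm high; the white pointer bracket, with a black arrow on top, stands outside the disc's rim, 126 to 182 mm from the axis, 60 mm wide, its top 70 mm above the desk.
- disc: horizontal colour disc, 240 mm across, 12 mm thick, free on a vertical axis; x axis along the middle of the red sector. Flat top 70 mm above the desk (steel cap 24 mm across, 4 mm high, at the centre). Twelve 30-degree sectors: exactly one red, the others white, yellow, green, blue. Inertia about 0.0036 kg m2, varying by -20 to +30 percent.
- stud_a (a point): centre of the first of three upright black studs on the disc, 14 mm across, 24 mm high (from 70 to 94 mm above the desk), all 102 mm from the axis; this one 75 degrees anticlockwise from the middle of the red sector. This point is half-way up it.
- stud_b (a point): centre of the second stud, 195 degrees anticlockwise from the middle of the red sector
- stud_c (a point): centre of the third stud, 315 degrees anticlockwise from the middle of the red sector
- mark (a point): point on the disc's top on the middle line of the red sector, 100 mm from the axis
- pointer (a point): tip of the fixed black arrow-shaped pointer (50 mm long, on a white bracket), just outside the rim, 126 mm from the axis and 70 mm above the desk; the point of the arrow faces the axis
- wheel (a joint): angle of the disc in rad, growing anticlockwise seen from above and counting on past a turn (no stops). At 0, 2 pi, 4 pi... the middle of the red sector is at the pointer. Starts at rest between -5.0 and -2.2. The bearing has a little drag: let go at 2 rad/s it slows to half in about 6 s and runs on for some 10 to 18 rad.
- duster: blackboard duster, felt with a wooden back, 50 x 120 x 40 mm; stands close beside the stand; loose, origin at the centre of its underside; to be left alone
- weight: brass slotted weight with a knob, 48 mm across, 50 mm high; stands close beside the stand; loose, origin at the centre of its underside; to be left alone
- mouse: black computer mouse, 105 x 60 x 34 mm; loose, origin at the centre of its underside; to be left alone
- remote: white remote control with grey keys, 150 x 48 x 18 mm; loose, origin at the centre of its underside; to be left alone
- chalk_box: open cardboard box full of coloured chalk, 85 x 70 x 72 mm; loose, origin at the centre of its underside; to be left alone
- mug: white mug with two pens, 80 mm across, 95 mm high (pens to 140 mm); loose, origin at the centre of its underside; to be left alone
- bottle: drinks bottle with an orange cap, 64 mm across, 190 mm high; loose, origin at the centre of its underside; to be left alone

How it is judged:
By the outcome, as a careful person would: the job done as asked, in the order asked, and still so for the second after the job is handed in, with the robot touching nothing.
It also fails if it takes over 64 s, if anything falls off the work surface, if the arm or the gripper's body presses on something with over 40 N, if the wrist force passes 120 N, or if a joint passes its speed limit or range.

## Working session

There is one attempt and no reset: what is moved stays moved. The work goes in short steps, Python scripts to look and compute and a tool call to move; the robot and the scene stay as the last step left them, time stands still between calls to the robot, and variables do not carry over. Pictures are saved under pics/ and viewed, at most 10 in all, crops included, and the job is handed in when it is done.

Besides the shell and the picture viewer there is one more tool, called after "Request:" by a JSON object that holds its "op" and its "data", one argument or row to a line. arm_command: Moves the arm, as the interface text tells. Its arguments: {"type":"object","properties":{"motion":{"type":"string"},"force":{"type":"number"}},"required":["motion"]}

```bash
mkdir -p pics; ls
cat > h.py <<'E'
import numpy as np, cv2
from plant import observe, cams, workorder, robot
def shot(n,f=None):
    d=cams.get_image(n)
    if f: cv2.imwrite('pics/'+f,d['pixels'][:,:,::-1])
    return d
def ray(d,uv):
    uv=np.atleast_2d(uv).astype(float); M=np.array(d['mtx'])
    dist=np.array([d['k1'],0,0,0,0],float)
    p=cv2.undistortPoints(uv.reshape(-1,1,2),M,dist).reshape(-1,2)
    R=cv2.Rodrigues(np.array(d['rvec'],float))[0]; t=np.array(d['tvec'],float).ravel()
    return -R.T@t, np.c_[p,np.ones(len(p))]@R
def onplane(d,uv,z):
    c,r=ray(d,uv); return c+r*((z-c[2])/r[:,2])[:,None]
def world(d,uv):
    uv=np.atleast_2d(uv); c,r=ray(d,uv); z=d['z_map'][uv[:,1].astype(int),uv[:,0].astype(int)]
    return c+r*z[:,None]
E
python3 - <<'E'
from h import *
for n in('scene','side','wrist'):
    d=shot(n,n+'0.png'); print(n,d['k1'],ray(d,[320,200])[0].round())
    np.savez(n+'0.npz',**d)
print(observe())
E
```

```text
pics
scene -0.131612599347662 [1289. -460. 1122.]
side -0.06618223309156311 [ 289. -697.  878.]
wrist -0.02820318217735178 [549.  84. 372.]
{'time_s': 0.15, 'joints': array([-1.34197182e-01,  3.26803240e-01, -1.93312037e-01,  1.05202356e+00,
        3.90454887e-05,  1.43658444e+00]), 'joint_vel': array([-0.00041747, -0.00074075,  0.00435083,  0.00022796, -0.00169647,
        0.00018728]), 'joint_torque': array([ 1.04211274e-03, -4.43704247e+01,  2.62664723e+01,  1.04285317e-02,
       -1.23322516e-04, -3.51401161e-05]), 'position': array([5.49570939e+02, 8.28907786e-02, 2.30681604e+02]), 'tool_rot': array([ 7.07101430e-01,  7.07111813e-01, -3.91345877e-04, -5.45725423e-04]), 'force': array([ 0.74733188, -0.18600552, -0.083297  ]), 'ft_torque': array([0.05981701, 0.01584227, 0.0294048 ]), 'grip_force': 0.0, 'finger_gap': 85.44809494579636}
```

View pics/scene0.png

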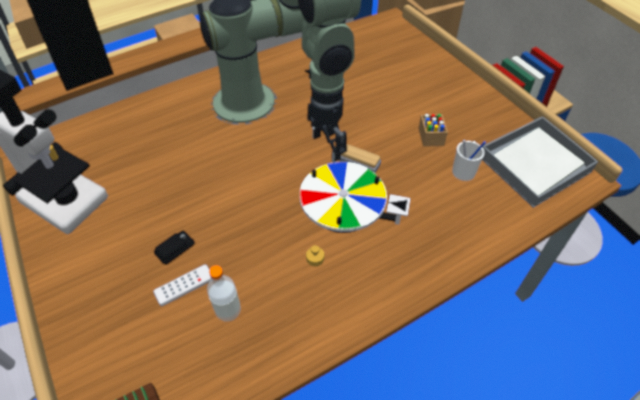

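View pics/side0.png

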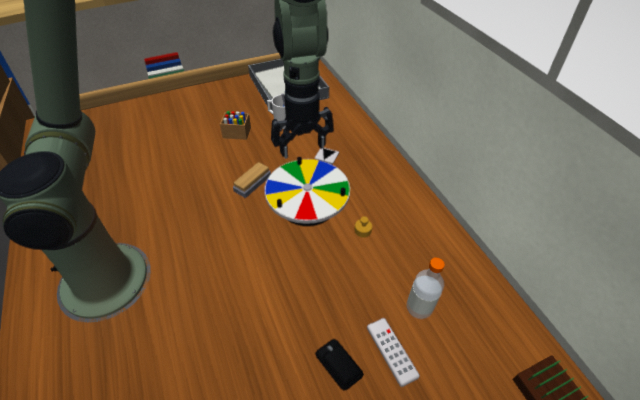

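The scene view shows the disc centre at about (343,194), red at (318,197) and the pointer at (398,206). In the side view they are at (307,187), (306,206) and (327,155), with the duster at (251,179) and the weight at (363,227).

```bash
cat >> h.py <<'E'
def cloud(d):
    v,u=np.mgrid[0:400,0:640]; uv=np.c_[u.ravel(),v.ravel()]
    P=world(d,uv); ok=d['z_map'].ravel()>0
    return uv[ok],P[ok],d['pixels'].reshape(-1,3)[ok].astype(int)
E
python3 - <<'E'
from h import *
for n,c0 in(('scene',(343,194)),('side',(307,187))):
    d=dict(np.load(n+'0.npz')); c=onplane(d,c0,70)[0]
    uv,P,C=cloud(d)
    r=np.hypot(*(P-c)[:,:2].T)
    top=(r<124)&(abs(P[:,2]-70)<10)
    print(n,c.round(1),'top z med',np.median(P[top,2]))
    # disc outline by ellipse-independent: mask boundary -> plane -> min circle
    m=np.zeros((400,640),np.uint8); sel=uv[(r<140)&(abs(P[:,2]-70)<6)&((C.max(1)>90))]
    m[sel[:,1],sel[:,0]]=255
    m=cv2.morphologyEx(m,cv2.MORPH_OPEN,np.ones((3,3)))
    cs=max(cv2.findContours(m,0,1)[0],key=cv2.contourArea).reshape(-1,2)
    Q=onplane(d,cs,70)[:,:2]
    for _ in range(5):
        A=np.c_[2*Q,np.ones(len(Q))]; s=np.linalg.lstsq(A,(Q**2).sum(1),rcond=None)[0]
        rr=np.hypot(*(Q-s[:2]).T); R=np.sqrt(s[2]+s[0]**2+s[1]**2); Q=Q[abs(rr-R)<max(3,1.5*np.std(rr-R))]
    c=s[:2];print('center',c.round(1),'R',R.round(1))
    H=onplane(d,uv,70)[:,:2]-c; rh=np.hypot(*H.T)
    red=(C[:,0]>150)&(C[:,1]<60)&(C[:,2]<60)&(rh<120); h=H[red].mean(0); print('red',np.degrees(np.arctan2(*h[::-1])),red.sum())
    bl=(C.max(1)<50)&(rh>124)&(rh<190)&(P[:,2]>60)&(P[:,2]<80); h=H[bl].mean(0); print('ptr',np.degrees(np.arctan2(*h[::-1])),np.hypot(*h),bl.sum())
    H=onplane(d,uv,82)[:,:2]-c; rh=np.hypot(*H.T)
    k=(C.max(1)<60)&(abs(rh-102)<14)&(P[:,2]>73)&(P[:,2]<102); m[:]=0; m[uv[k][:,1],uv[k][:,0]]=255
    for i in range(1,cv2.connectedComponents(m)[0]):
        q=cv2.connectedComponents(m)[1]==i
        if q.sum()>8:
            ce=np.argwhere(q)[:,::-1].mean(0); h=onplane(d,ce,82)[0,:2]-c; print(' stud',ce.round(),np.degrees(np.arctan2(h[1],h[0])).round(1),np.hypot(*h).round(1),q.sum())
    # objects: clusters above desk
    k=(P[:,2]>12)&(P[:,2]<250)&(np.hypot(*(P[:,:2]-c).T)<420)&(P[:,0]>250)
    m[:]=0; m[uv[k][:,1],uv[k][:,0]]=255
    N,L,S,_=cv2.connectedComponentsWithStats(m)
    for i in range(1,N):
        if S[i,4]>60:
            q=P[(L[uv[:,1],uv[:,0]]==i)]; print(' obj',S[i],q.min(0).round(),q.max(0).round())
E
```

```text
scene [578.1  39.   70. ] top z med 70.04803657735204
center [576.1  39.3] R 119.1
red -114.4546634489224 235
ptr 45.213753507178886 160.3770883389729 44
 stud [314. 173.] -159.6 103.4 10
 stud [376. 180.] 81.7 101.6 11
 stud [339. 220.] -38.2 101.8 14
 obj [419 118  27  27 468] [428. 396.  12.] [527. 456.  74.]
 obj [453 140  29  39 636] [605. 394.  12.] [687. 457. 141.]
 obj [ 300  144   87   88 5408] [395. -81.  12.] [697. 235. 250.]
 obj [385 194  25  28 428] [644. 110.  12.] [723. 189.  75.]
 obj [306 245  18  20 262] [ 656. -136.   13.] [703. -88.  55.]
 obj [223 276  17  36 178] [ 679. -361.   13.] [ 724. -340.  147.]
side [576.6  40.5  70. ] top z med 68.58065455895877
center [575.5  36.5] R 118.7
red -114.47200436983948 316
ptr 45.95087899108381 161.86281592135 51
 stud [299. 161.] 81.6 104.4 19
 stud [343. 191.] -36.3 100.3 27
 stud [279. 203.] -160.3 100.3 21
 obj [272  93  14  28 211] [607. 398.  31.] [649. 453. 145.]
 obj [224 113  26  24 411] [432. 398.  12.] [523. 452.  76.]
 obj [ 233  143  117   81 5235] [389. -82.  12.] [724. 229. 250.]
 obj [355 217  18  19 241] [ 657. -136.   13.] [705. -89.  51.]
 obj [407 257  31  53 296] [ 666. -373.   14.] [ 706. -342.  191.]
 obj [367 318  20  13 114] [ 555. -383.   13.] [ 603. -368.   19.]
```

View pics/wrist0.png

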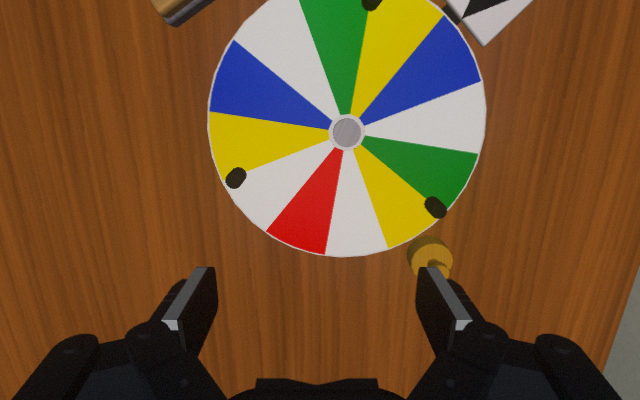

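Wrist view: disc centre at (347,132), red at (310,215), studs at (236,178), (435,207) and (370,3), and the weight at (431,255).

The disc centre is about (576,38), the pointer is at about 45.5° and red is at -114.5°. I'll flick stud c, at 200.5°, in the -y direction. First I shut the fingers and come down beside it.

Request:
{"op": "arm_command", "data": {
  "motion": "1.4 -3.4 4 0 0 0 1; 2.8 -6.8 7 0 0 0 1; 2.8 -6.8 7 0 0 0 1; 2.8 -6.8 7 0 0 0 1; 2.8 -6.8 11 0 0 0 1; 2.8 -6.8 14.9 0 0 0 1; 2.8 -6.8 14.9 0 0 0 1; 2.8 -6.8 14.9 0 0 0 1",
  "force": 40
}}

```text
time_s: 1.15
position: [483.9, 27.7, 83.7]
tool_rot: [0.707, 0.707, 0.001, 0.001]
force: [-0.4, 0.9, 0.4]
finger_gap: 0.0
grip_force: 0.0
```

```bash
cat >> h.py <<'E'
C0=np.array([575.8,38.]); PTR=45.5
def redang(n='wrist',f=None,p=True):
    o=observe(); d=shot(n,f); C=d['pixels'].reshape(-1,3).astype(int)
    v,u=np.mgrid[0:400,0:640]; uv=np.c_[u.ravel(),v.ravel()]
    m=(C[:,0]>130)&(C[:,1]<60)&(C[:,2]<60)
    if m.sum()<40: return o['time_s'],None,m.sum()
    H=onplane(d,uv[m],70)[:,:2]-C0; r=np.hypot(*H.T); H=H[(r>20)&(r<120)]
    if len(H)<40: return o['time_s'],None,len(H)
    a=np.arctan2(H[:,1],H[:,0]); h=np.exp(1j*a).mean()
    return o['time_s'],round(float((np.degrees(np.angle(h))-PTR+180)%360-180),1),len(H)
E
python3 - <<'E'
from h import *
print(redang('wrist','w1.png'),redang('side','s1.png'),observe()['position'],observe()['finger_gap'])
E
```

```text
(1.15, -163.9, 2700) (1.2, -159.6, 312) [484.03276313  27.73890853  84.09713633] -0.29732299762395276
```

View pics/w1.png

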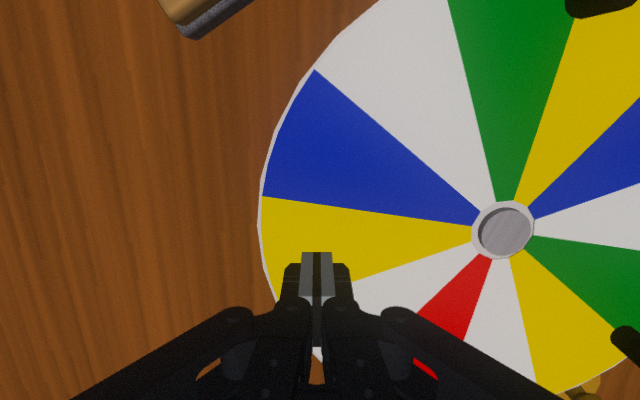

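View pics/s1.png

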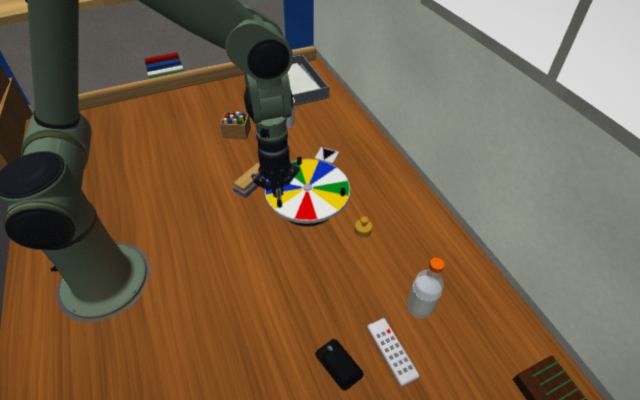

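The fingers sit at about (317,270) in the wrist view, on stud c's near side and clear of it. The side view shows nothing disturbed. Now the flick, then lift and move over the brake spot.

Request:
{"op": "arm_command", "data": {
  "motion": "-0.8 -0.2 0 0 0 0 1; -2.2 0.5 0 0 0 0 1; -4.8 2.5 0 0 0 0 1; -4.8 2.5 -0.5 0 0 0 1; -4.5 2.3 -5 0 0 0 1; -5 6 -5 0 0 0 1; -5 9.4 -5 0 0 0 1"
}}

```text
time_s: 2.12
position: [577.2, -22.6, 133.7]
tool_rot: [0.707, 0.707, 0.0, 0.001]
force: [0.7, -0.1, -0.2]
finger_gap: 0.1
grip_force: 0.0
```

Run:
```python
from h import *
for i in range(3): print(redang('wrist','w2.png' if i==0 else None),redang('scene'))
print(observe()['position'])
```

```text
(2.125, -26.2, 11518) (2.175, -20.2, 247)
(2.225, -9.4, 10094) (2.275, -1.6, 229)
(2.325, 9.6, 5651) (2.375, 17.3, 225)
[574.55812691 -21.92105751 131.96410264]
```

Red is running past the pointer untouched at about 3.1 rad/s. I'll lower to a hover and track the slowdown.

Request:
{"op": "arm_command", "data": {
  "motion": "0 0 2 0 0 0 1; 0 0 4 0 0 0 1; 0 0 5.2 0 0 0 1; 0 0 5.2 0 0 0 1; 0 0 5.2 0 0 0 1; 0 0 5.2 0 0 0 1; 0 0 5.2 0 0 0 1; 0 0 5.2 0 0 0 1"
}}

```text
time_s: 3.42
position: [576.2, -22.0, 80.5]
tool_rot: [0.707, 0.707, 0.0, 0.0]
force: [-0.3, 0.3, 0.4]
finger_gap: 0.0
grip_force: 0.0
```

Run:
```python
from h import *
for i in range(3): print(redang('wrist','w3.png' if i==0 else None),redang('scene'))
print(observe()['position'])
```

```text
(3.425, -161.5, 8333) (3.475, -146.7, 185)
(3.525, -143.3, 4394) (3.575, -129.9, 261)
(3.625, -117.6, 6330) (3.675, -112.2, 269)
[576.02459595 -21.97791796  80.26777956]
```

View pics/w3.png

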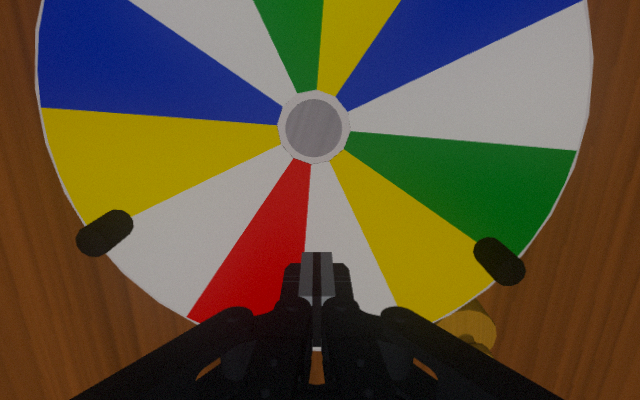

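The wrist view shows the fingertip at (317,270), between cap and stud circle, and red at (260,260). The disc is still at about 3 rad/s, so I'll wait for it to slow.

Request:
{"op": "arm_command", "data": {
  "motion": "0 0 0 0 0 0 1; 0 0 0 0 0 0 1; 0 0 0 0 0 0 1; 0 0 0 0 0 0 1; 0 0 0 0 0 0 1; 0 0 0 0 0 0 1; 0 0 0 0 0 0 1; 0 0 0 0 0 0 1"
}}

```text
time_s: 4.72
position: [576.0, -22.0, 80.3]
tool_rot: [0.707, 0.707, 0.0, 0.0]
force: [0.2, 0.7, 1.2]
finger_gap: 0.1
grip_force: 0.0
```

Request:
{"op": "arm_command", "data": {
  "motion": "0 0 0 0 0 0 1; 0 0 0 0 0 0 1; 0 0 0 0 0 0 1; 0 0 0 0 0 0 1; 0 0 0 0 0 0 1; 0 0 0 0 0 0 1; 0 0 0 0 0 0 1; 0 0 0 0 0 0 1"
}}

```text
time_s: 5.72
position: [576.0, -22.0, 80.3]
tool_rot: [0.707, 0.707, -0.0, -0.0]
force: [0.6, -0.4, 0.8]
finger_gap: 0.0
grip_force: 0.0
```

Request:
{"op": "arm_command", "data": {
  "motion": "0 0 0 0 0 0 1; 0 0 0 0 0 0 1; 0 0 0 0 0 0 1; 0 0 0 0 0 0 1; 0 0 0 0 0 0 1; 0 0 0 0 0 0 1; 0 0 0 0 0 0 1; 0 0 0 0 0 0 1"
}}

```text
time_s: 6.72
position: [576.0, -22.0, 80.3]
tool_rot: [0.707, 0.707, 0.0, -0.0]
force: [-0.9, -0.0, 0.0]
finger_gap: -0.2
grip_force: 0.0
```

Request:
{"op": "arm_command", "data": {
  "motion": "0 0 0 0 0 0 1; 0 0 0 0 0 0 1; 0 0 0 0 0 0 1; 0 0 0 0 0 0 1; 0 0 0 0 0 0 1; 0 0 0 0 0 0 1; 0 0 0 0 0 0 1; 0 0 0 0 0 0 1"
}}

```text
time_s: 7.72
position: [576.0, -22.0, 80.3]
tool_rot: [0.707, 0.707, 0.0, -0.0]
force: [-0.7, -0.4, 0.9]
finger_gap: -0.4
grip_force: 0.0
```

Run:
```python
from h import *
for i in range(5): print(redang('scene'))
print(observe()['position'])
```

```text
(7.725, 95.6, 235)
(7.775, 100.1, 210)
(7.825, 104.3, 175)
(7.875, 109.1, 142)
(7.925, 113.9, 94)
[576.00530313 -22.01807961  80.26924598]
```

Request:
{"op": "arm_command", "data": {
  "motion": "0 0 0 0 0 0 1; 0 0 0 0 0 0 1; 0 0 0 0 0 0 1; 0 0 0 0 0 0 1; 0 0 0 0 0 0 1; 0 0 0 0 0 0 1; 0 0 0 0 0 0 1; 0 0 0 0 0 0 1"
}}

```text
time_s: 8.98
position: [576.0, -22.0, 80.3]
tool_rot: [0.707, 0.707, -0.0, 0.0]
force: [0.3, 0.2, -0.0]
finger_gap: -0.3
grip_force: 0.0
```

Request:
{"op": "arm_command", "data": {
  "motion": "0 0 0 0 0 0 1; 0 0 0 0 0 0 1; 0 0 0 0 0 0 1; 0 0 0 0 0 0 1; 0 0 0 0 0 0 1; 0 0 0 0 0 0 1; 0 0 0 0 0 0 1; 0 0 0 0 0 0 1"
}}

```text
time_s: 9.98
position: [576.0, -22.0, 80.3]
tool_rot: [0.707, 0.707, 0.0, 0.0]
force: [-0.8, 0.8, 0.8]
finger_gap: 0.2
grip_force: 0.0
```

Run:
```python
from h import *
for i in range(4): print(redang('scene'),redang('wrist'))
```

```text
(9.975, -29.3, 255) (10.025, -22.0, 19773)
(10.075, -20.1, 246) (10.125, -14.6, 16934)
(10.175, -11.2, 237) (10.225, -6.4, 12675)
(10.275, -2.3, 236) (10.325, 3.7, 8418)
```

Speed is about 90°/s. I'll brake on the next pass, at about 1 rad/s, and hover a bit lower meanwhile.

Request:
{"op": "arm_command", "data": {
  "motion": "0 0 0.2 0 0 0 1; 0 0 0.4 0 0 0 1; 0 0 0.4 0 0 0 1; 0 0 0.4 0 0 0 1; 0 0 0.4 0 0 0 1; 0 0 0.4 0 0 0 1; 0 0 0.4 0 0 0 1; 0 0 0.4 0 0 0 1"
}}

```text
time_s: 11.38
position: [576.0, -22.0, 76.3]
tool_rot: [0.707, 0.707, -0.0, 0.0]
force: [0.1, 0.1, -0.6]
finger_gap: 0.1
grip_force: 0.0
```

Request:
{"op": "arm_command", "data": {
  "motion": "0 0 0 0 0 0 1; 0 0 0 0 0 0 1; 0 0 0 0 0 0 1; 0 0 0 0 0 0 1; 0 0 0 0 0 0 1; 0 0 0 0 0 0 1; 0 0 0 0 0 0 1; 0 0 0 0 0 0 1"
}}

```text
time_s: 12.38
position: [576.0, -22.0, 76.3]
tool_rot: [0.707, 0.707, -0.0, -0.0]
force: [1.0, 0.3, 0.1]
finger_gap: -0.2
grip_force: 0.0
```

Request:
{"op": "arm_command", "data": {
  "motion": "0 0 0 0 0 0 1; 0 0 0 0 0 0 1; 0 0 0 0 0 0 1; 0 0 0 0 0 0 1; 0 0 0 0 0 0 1; 0 0 0 0 0 0 1; 0 0 0 0 0 0 1; 0 0 0 0 0 0 1"
}}

```text
time_s: 13.38
position: [576.0, -22.0, 76.3]
tool_rot: [0.707, 0.707, -0.0, -0.0]
force: [0.8, -0.0, -0.2]
finger_gap: 0.3
grip_force: 0.0
```

Run:
```python
from h import *
for i in range(3): print(redang('scene'),redang('wrist'))
print(observe()['position'])
```

```text
(13.375, -128.6, 253) (13.425, -122.5, 5257)
(13.475, -123.1, 280) (13.525, -115.7, 6641)
(13.575, -116.5, 281) (13.625, -109.6, 8686)
[576.02400993 -21.96712608  76.3103699 ]
```

Request:
{"op": "arm_command", "data": {
  "motion": "0 0 0 0 0 0 1; 0 0 0 0 0 0 1; 0 0 0 0 0 0 1; 0 0 0 0 0 0 1; 0 0 0 0 0 0 1; 0 0 0 0 0 0 1; 0 0 0 0 0 0 1; 0 0 0 0 0 0 1"
}}

```text
time_s: 14.68
position: [576.0, -22.0, 76.3]
tool_rot: [0.707, 0.707, -0.0, 0.0]
force: [0.2, -0.3, -0.5]
finger_gap: -0.1
grip_force: 0.0
```

Request:
{"op": "arm_command", "data": {
  "motion": "0 0 0 0 0 0 1; 0 0 0 0 0 0 1; 0 0 0.1 0 0 0 1"
}}

```text
time_s: 15.05
position: [576.1, -22.0, 75.3]
tool_rot: [0.707, 0.707, 0.0, 0.0]
force: [0.2, -0.6, -0.3]
finger_gap: 0.1
grip_force: 0.0
```

Run:
```python
from h import *
print(redang('scene'),redang('wrist'),observe()['position'])
```

```text
(15.05, -31.9, 256) (15.1, -26.1, 21637) [575.90167015 -21.99502302  75.14825255]
```

The clock reads about 15.15, with red at about -25° and moving about 6.6° per row.

Request:
{"op": "arm_command", "data": {
  "motion": "0 0 0 0 0 0 1; 0 0 0 0 0 0 1; 0 0 0.35 0 0 0 1; 0 0 0.6 0 0 0 1"
}}

```text
time_s: 15.65
position: [576.9, -22.0, 70.0]
tool_rot: [0.707, 0.707, 0.001, 0.001]
force: [0.3, 0.8, 13.8]
finger_gap: -0.0
grip_force: 7.0
```

Request:
{"op": "arm_command", "data": {
  "motion": "0 0 0 0 0 0 1; 0 0 0 0 0 0 1; 0 0 0 0 0 0 1"
}}

```text
time_s: 16.02
position: [577.0, -22.0, 70.1]
tool_rot: [0.707, 0.707, 0.001, 0.001]
force: [0.3, 0.8, 5.6]
finger_gap: 0.1
grip_force: 2.6
```

Run:
```python
from h import *
print(redang('scene'),redang('wrist','w5.png'),redang('side'),redang('scene'),observe()['force'])
```

```text
(16.025, -4.2, 239) (16.075, -3.6, 11876) (16.125, None, 1) (16.175, -4.2, 238) [-0.54982756 -0.18551253  5.12615125]
```

View pics/w5.png

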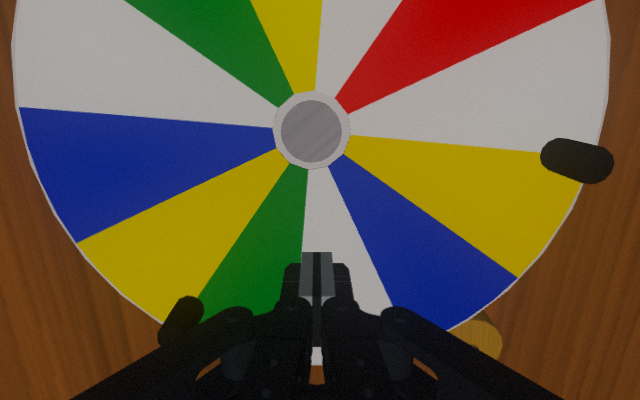

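The disc has stopped with red (about (470,40)) at the pointer, roughly -4° off centre. I'll lift straight off and clear away.

Request:
{"op": "arm_command", "data": {
  "motion": "0 0.1 -1.5 0 0 0 1; 0 0.1 -6 0 0 0 1; 0 0.1 -11 0 0 0 1; -4 0 -15 0 0 0 1; -8 0 -15 0 0 0 1; -8 0 -15 0 0 0 1; -8 0 -15 0 0 0 1; -8 0 -15 0 0 0 1"
}}

```text
time_s: 17.23
position: [575.7, -100.9, 219.0]
tool_rot: [0.707, 0.708, -0.0, -0.001]
force: [0.5, -0.6, -0.2]
finger_gap: 0.0
grip_force: 0.0
```

Run:
```python
from h import *
print(redang('scene','sc6.png'),redang('wrist'),redang('scene'),observe()['force'])
```

```text
(17.225, -6.6, 237) (17.275, None, np.int64(0)) (17.325, -6.7, 238) [ 0.46111116 -0.41461026  0.63064548]
```

View pics/sc6.png

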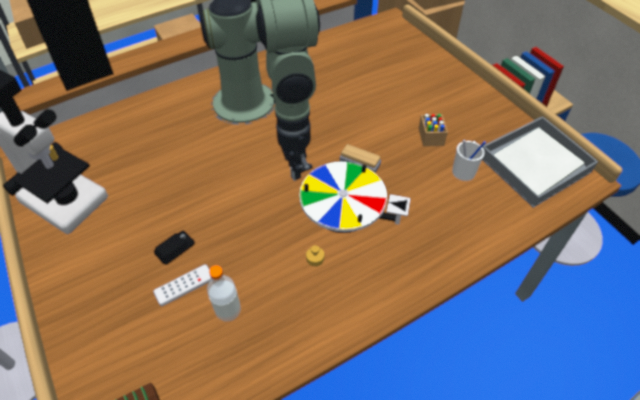

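Red is at the pointer ((372,203) against (398,206)) and everything else stands where it was. I'll check that the disc is at rest, then hand in.

Request:
{"op": "arm_command", "data": {
  "motion": "0 0 0 0 0 0 1; 0 0 0 0 0 0 1; 0 0 0 0 0 0 1; 0 0 0 0 0 0 1"
}}

```text
time_s: 17.88
position: [576.0, -102.0, 219.3]
tool_rot: [0.707, 0.707, 0.0, 0.0]
force: [-0.4, 0.8, -0.2]
finger_gap: -0.0
grip_force: 0.0
```

Run:
```python
from h import *
r=redang('scene');print(r,redang('side'))
if abs(r[1])<9: print(workorder.sign_off())
```

```text
(17.875, -6.7, 240) (17.925, -3.9, 86)
the job is handed in; nothing more can be done
None
```

The job is handed in: I flicked the disc anticlockwise to about 3 rad/s, red ran past the pointer untouched, and one fingertip press stopped it with the pointer in red, about 4–7° off the middle; as the finger lifted, the disc seemed to spring back about 2°, but it stayed in red and then at rest, and nothing else on the desk was touched.

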